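Load the spraying rack in reverse order

TASK

Four bare wooden furniture feet stand in a row on felt pads along the white plank. Move all four into the four bays of the dowel-framed steel spraying rack in reverse order, as the robot sees left and right: the leftmost foot goes into the rightmost bay, the next one into the bay beside it, and so on, until the rightmost foot stands in the leftmost bay. Set each down gently, standing upright on the plate within its bay's dowels; knock none of them over, and leave the lacquer tin where it is.

Things in the scene. Friction and masses are not known exactly. Their poses are not given: they have to be found in the camera images.
- rack: fixed spraying rack: steel plate 100 x 345 mm, top 30 mm above the table, with wooden dowels framing four bays in a row. Origin: rack centre at table height; y along the row to the left, x away from the robot (turned at most 0.12 rad). Bay centres: x = 0, y = +117, +39, -39, -117 mm; each 66 x 66 mm inside, floor (the plate) 30 mm above the origin; dowels 12 mm wide rise 6 mm above the floor
- foot_bun: bun foot, turned bare beech, about 55 g: bulging, 48 mm across between 18 and 42 mm height, narrowing to 34 mm at the bottom, 52 mm tall. Origin: centre of its underside; z up along its axis.
- foot_pedestal: pedestal foot, bare beech, about 50 g: round base 48 mm across and 16 mm high, above it a neck 24 mm across up to 72 mm height. Origin: centre of its underside; z up along its axis.
- foot_round: plain round foot, bare beech, about 42 g: cylinder 34 mm across, 64 mm tall. Origin: centre of its underside; z up along its axis.
- foot_square: square foot, bare beech, about 55 g: block 40 x 40 mm, 48 mm tall. Origin: centre of its underside; z up along its axis. x and y square to its faces; turned up to 0.25 rad against its row
- pad_bun: fixed round grey felt pad under the bun foot at the start, 60 mm across, 4 mm thick; it stays on the white plank. Four alike in a row, 78 mm apart. Origin: centre of its underside, on the plank's top (plank 90 x 330 mm, 18 mm thick); the foot stands 4 mm above it. y along the row to the left, x across it, away from the robot (turned at most 0.12 rad)
- pad_pedestal: fixed round grey felt pad under the pedestal foot at the start, 60 mm across, 4 mm thick; it stays on the white plank. Four alike in a row, 78 mm apart. Origin: centre of its underside, on the plank's top (plank 90 x 330 mm, 18 mm thick); the foot stands 4 mm above it. y along the row to the left, x across it, away from the robot (turned at most 0.12 rad)
- pad_round: fixed round grey felt pad under the round foot at the start, 60 mm across, 4 mm thick; it stays on the white plank. Four alike in a row, 78 mm apart. Origin: centre of its underside, on the plank's top (plank 90 x 330 mm, 18 mm thick); the foot stands 4 mm above it. y along the row to the left, x across it, away from the robot (turned at most 0.12 rad)
- pad_square: fixed round grey felt pad under the square foot at the start, 60 mm across, 4 mm thick; it stays on the white plank. Four alike in a row, 78 mm apart. Origin: centre of its underside, on the plank's top (plank 90 x 330 mm, 18 mm thick); the foot stands 4 mm above it. y along the row to the left, x across it, away from the robot (turned at most 0.12 rad)
- tin: bystander: loose upright metal lacquer tin, 86 mm across, 110 mm tall, about 0.7 kg, to the right of the work. Origin: centre of its underside
Not all that is in view belongs to the job. What is shaped like the foot_bun but yellow is not meant.

How it is judged:
By the outcome, as a careful person would: the job done as asked, in the order asked, and still so for the second after the job is handed in, with the robot touching nothing.
It also fails if it takes over 90 s, if anything falls off the work surface, if the arm or the gripper's body presses on something with over 40 N, if the wrist force passes 120 N, or if a joint passes its speed limit or range.

ROBOT

A 6-joint arm with a two-finger parallel gripper is mounted at the origin on the work surface. World frame = base frame: x ahead of the robot, y to its left, z up, the work surface at z = 0. Lengths are in mm, angles in rad, forces in N, time in s.
With the tool pointing down it reaches from about 300 to 875 mm from the base axis. Payload 6.4 kg.
Tool frame: the origin (TCP) lies on the centre line of the jaws, within the pads' length; the fingertips stand 25 mm ahead of it and the grasp point (between the pads) lies 6 mm ahead of it; z points along the fingers, y is the line along which they close (so a half turn about z gives the same grasp; the last joint's range is limited). The gripper opens to 85 mm and grips with 20 to 120 N. Pads are 22 mm wide; open, the fingers measure 114 mm over their backs; the gripper's body (76 mm by 85 mm) begins 54 mm behind the grasp point. The pads swing forward as they close: fully open they stand 13 mm farther back than shut.
Start: joints at [-0.206, 0.181, 1.607, -0, 1.354, -0.206], TCP at [575.014, 0.015, 256.288] pointing down, gripper open.
Joint ranges: [-2.99, 2.99], [-0.89, 2.07], [0.3, 2.58], [-1.14, 4.28], [0, 2.63], [-3.12, 3.12]. Speed limits (rad/s): [2.57, 2.57, 3.01, 3.14, 3.14, 3.14].

INTERFACE

Orientations are given as a rotation vector (axis times angle).
In Python, from workcell import ctrl gives the robot as it stands. The module is installed in compiled form; this text tells all that it offers.
- The arm moves only by the shell command python3 -m pendant 'ROWS' [OPENING] [FORCE]. ROWS is JSON, a list of rows, each a list of 4 numbers: the shift along the tool's x, y, z each as a share of 100 mm, from -1 to 1, then the turn about the tool's z as a share of 30 degrees, from -1 to 1. A call has 1 to 10 rows; each row shifts and turns the commanded pose from where the row before left it, along the tool's axes as they then stand; what a row does not reach is not made up. A row lasts 1/10 s, in which the tool goes at most 50 mm and 8.59 degrees, less where a joint would pass 70% of its speed; a pose out of reach is approached as far as the arm can. A call with a number of a shift or a turn outside -1 to 1 is refused whole. A call with a gripper value outside its range is refused whole. OPENING is the finger opening in mm, from 0 to 85.4, set as the call begins (- or left out, the last holds). The fingers move at their own pace and stop on an object; FORCE is the grip in N (left out, the last holds). Time passes only in rows, so rows that do not move let the fingers close. It gives the time, the measured TCP pose, the force, the opening and the grip force at its end, in the units of the state.
- ctrl.observe(): the state, without advancing time (a new reading comes with each control period).
- ctrl.snapshot(name): name is "scene" or "side" or "wrist"; returns (picture, depth): 480x640x3 uint8, red, green, blue; 480x640 float32, mm along the optical axis (not along the pixel's ray), 0 where there is no reading.
- ctrl.calibration(name): a dict with "intrinsics" (3x3 intrinsics, pixels), "rvec" (rotation vector, rad) and "tvec" (3), from world to camera coordinates, as OpenCV has them. Camera axes: x right, y down, z forward; pixel columns grow to the right and rows downward; lengths in mm; the calibration is good to about 2 mm. A picture is of the moment at which its call begins: read the wrist's pose just before it. calibration takes no time and is no camera call; for the wrist camera it gives the pose at the moment of the call.
- ctrl.hand_in(): hands the job in; it is judged then, once.
The state is a dict: "time": time; "qpos": joint angles; "qvel": joint speeds; "joint_torque": joint torques, N m; "tool_pos": TCP position; "orientation": TCP orientation; "wrist_force": force on the tool from outside, world axes, zero at the start; "torque": the same for the moment, N m; "grip_width": opening from 0.0 (shut) to 1.0 (fully open); "grasp_force": force on a finger pad.
Only numpy, scipy, OpenCV 4.12 (cv2) and the standard library are available. Lean on these libraries where they do the work, as an engineer would, in place of code of your own. Each camera call takes 0.05 s, during which the arm holds its last target. There are 200 camera calls.

## Working session

There is one attempt and no reset: what is moved stays moved. The work goes in short steps, Python scripts to look and compute and a shell command to move; the robot and the scene stay as the last step left them, time stands still between calls to the robot, and variables do not carry over. Pictures are saved under pics/ and viewed, at most 14 in all, crops included, and the job is handed in when it is done.

```bash
mkdir -p pics
cat > h.py <<'E'
import numpy as np, cv2
from workcell import ctrl
def snap(n,f=None):
    c=ctrl.calibration(n); im,d=ctrl.snapshot(n)
    K=np.array(c["intrinsics"],float);R=cv2.Rodrigues(np.array(c["rvec"],float))[0];t=np.array(c["tvec"],float).ravel()
    np.savez(f"{f or n}.npz",im=im,d=d,K=K,R=R,t=t)
    if f: cv2.imwrite(f"pics/{f}.png",im[:,:,::-1])
    return im,d,K,R,t
def load(f):
    z=np.load(f"{f}.npz");return [z[k] for k in("im","d","K","R","t")]
def cloud(f):
    im,d,K,R,t=load(f)
    v,u=np.mgrid[:480,:640]
    p=np.stack([(u-K[0,2])/K[0,0]*d,(v-K[1,2])/K[1,1]*d,d],-1)
    return (p-t)@R, d>0, im
def ray(f,u,v,z):
    im,d,K,R,t=load(f)
    r=R.T@np.array([(u-K[0,2])/K[0,0],(v-K[1,2])/K[1,1],1]);c=-R.T@t
    return c+r*(z-c[2])/r[2]
E
python3 -c "
from h import *
for n in('scene','side','wrist'):
  o=snap(n,n+'0');print(n,o[2][0,0],-o[3].T@o[4])
print(ctrl.observe())"
```

```text
scene 464.15489560705004 [1325.36266063 -205.05113037  635.97015593]
side 617.9618989602027 [471.27988776 796.63204231 890.08148219]
wrist 334.7012163670295 [574.60811635  72.19208762 371.93474759]
{'time': 0.15, 'qpos': array([-2.06301030e-01,  1.81416037e-01,  1.60777313e+00,  9.31054348e-06,
        1.35379259e+00, -2.06286935e-01]), 'qvel': array([-8.68919988e-04, -2.14289557e-03, -3.42080221e-03,  6.60480104e-05,
       -5.49708564e-05,  4.50987366e-04]), 'joint_torque': array([ 1.94259010e-03, -4.45260644e+01, -3.51692533e+01, -1.26067753e-04,
        5.82284134e-03,  2.14055274e-05]), 'tool_pos': array([5.74612551e+02, 1.00727663e-01, 2.55567914e+02]), 'orientation': array([-2.22063358e+00, -2.22059782e+00,  1.18176064e-03]), 'wrist_force': array([ 0.22788502, -0.34626031,  0.0238406 ]), 'torque': array([ 0.00872247,  0.02151939, -0.04512357]), 'grasp_force': 0.0, 'grip_width': 1.0028054603035592}
```

View pics/scene0.png

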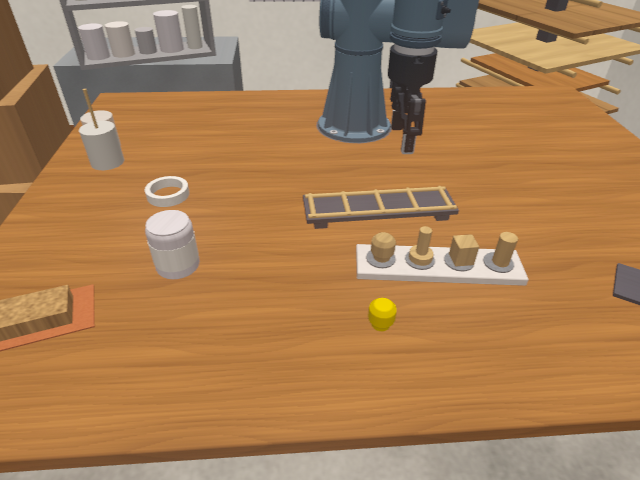

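View pics/side0.png

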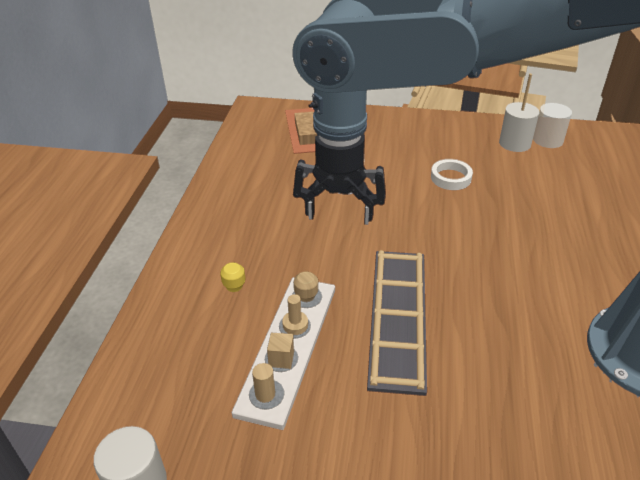

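View pics/wrist0.png

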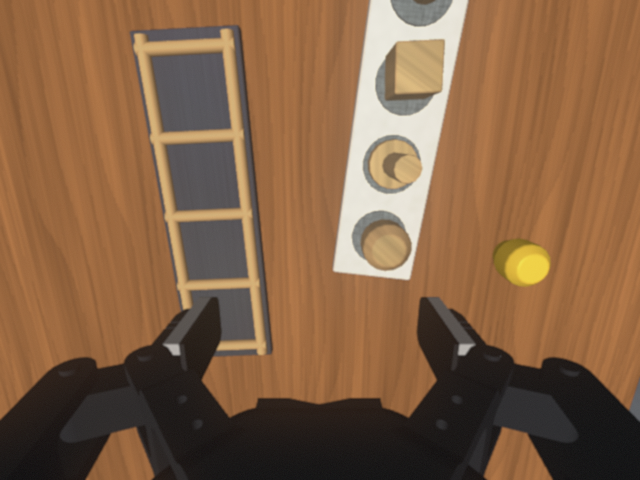

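The wrist picture shows the rack (bays at about (192,90), (200,175), (210,250), (220,315)) and the plank (far end off the top edge). The feet are bun (385,245), pedestal (405,168), square (415,68) and round at (422,5), cut off. From the robot's left the order is round, square, pedestal, bun. The yellow decoy is at (525,262). In the side view the round foot is at (264,383) and the bun at (306,286). The tin is on the robot's right, at (172,243) in the scene view.

```bash
cat > m.py <<'E'
from h import *
import sys
def rect(p): 
    r=cv2.minAreaRect(p[:,:2].astype(np.float32)); return np.round(r[0],1),np.round(r[1],1),round(r[2],2)
for f in sys.argv[1:]:
    P,ok,im=cloud(f); print('==',f)
    lo=im.min(-1).astype(int);hi=im.max(-1).astype(int)
    roi=ok&(P[...,0]>350)&(P[...,0]<800)&(P[...,1]>-120)&(P[...,1]<420)&(P[...,2]<130)
    w=roi&(lo>150)&(hi-lo<40)&(abs(P[...,2]-18)<8)
    if w.sum()>50: print('plank',rect(P[w]),np.median(P[w][:,2]))
    # feet: above plank, wood coloured
    s=roi&(P[...,2]>30)&(hi-lo>25)&(P[...,0]>520)
    n,l,st,_=cv2.connectedComponentsWithStats(s.astype(np.uint8))
    for i in range(1,n):
        if st[i,4]<60: continue
        p=P[l==i]; zt=np.percentile(p[:,2],97); q=p[p[:,2]>zt-4]
        print('obj n',len(p),'px',st[i,:4],'top z',round(zt,1),'top rect',*rect(q),'n',len(q))
    g=roi&(abs(P[...,2]-30)<6)&(hi<110)&(P[...,0]<620)
    n,l,st,_=cv2.connectedComponentsWithStats(g.astype(np.uint8))
    for i in range(1,n):
        if st[i,4]>300: print('bay',rect(P[l==i]),'z',round(np.median(P[l==i][:,2]),1))
    dw=roi&(abs(P[...,2]-36)<3.5)&(hi-lo>40)&(P[...,0]<600)
    if dw.sum()>50: print('dowels',rect(P[dw]),np.median(P[dw][:,2]))
E
python3 m.py scene0 side0 wrist0
```

```text
== scene0
plank (array([653.1,  86.4]), array([329. ,  91.5]), 83.3) 17.894942543607876
obj n 593 px [409 226  25  37] top z 94.6 top rect [646.9  48.8] [24.7 21. ] 21.0 n 84
obj n 564 px [371 232  25  29] top z 75.0 top rect [642.  -28.5] [34.6 34.1] 36.96 n 174
obj n 567 px [493 232  26  33] top z 86.8 top rect [668.7 206.4] [36.  31.9] 4.67 n 165
obj n 702 px [450 234  30  30] top z 71.2 top rect [655.9 129.5] [41.6 41.1] 1.92 n 280
obj n 231 px [369 298  28  18] top z 53.7 top rect [789.1 -54.6] [35.3 22. ] 87.58 n 171
bay (array([507.5,  24.3]), array([  8.1, 286.9]), 2.36) z 27.2
dowels (array([459.5,  21.8]), array([ 94.4, 285.8]), 2.94) 35.13223496655459
== side0
plank (array([652.7,  87.6]), array([334.6,  91.3]), 83.34) 17.81817996473057
obj n 320 px [226 263  19  22] top z 54.0 top rect [787.5 -49.6] [36.6 24.9] 89.99 n 119
obj n 2722 px [252 272  67 129] top z 92.6 top rect [656.3 125.3] [171.2  24. ] 83.09 n 128
bay (array([458.5,  26.8]), array([ 98.8, 297.2]), 2.63) z 29.5
bay (array([ 464.2, -104. ]), array([31.6, 64.2]), 88.57) z 29.9
bay (array([461.8, -42. ]), arra
[... 373 characters left out ...]
[656.5 130.4] [40.1 40.2] 2.16 n 2594
obj n 2011 px [368 139  54  50] top z 93.7 top rect [647.1  50.2] [23.  22.5] 81.42 n 654
obj n 2015 px [361 220  51  51] top z 73.9 top rect [640.2 -26.5] [37.2 36.7] 56.76 n 1106
obj n 1493 px [499 242  43  45] top z 52.1 top rect [787.  -52.9] [37.5 26. ] 89.64 n 704
bay (array([460.2,  24.3]), array([ 98.8, 293.8]), 2.89) z 28.6
bay (array([453.5, 116.2]), array([66.5, 66. ]), 2.62) z 28.8
bay (array([457.5,  37.8]), array([66.2, 65.7]), 2.66) z 28.8
bay (array([461. , -40.6]), array([65.9, 65.7]), 2.66) z 28.9
bay (array([ 463.7, -102.9]), array([66.7, 34.4]), 0.33) z 29.0
dowels (array([458.7,  22.1]), array([ 90.9, 288.2]), 2.64) 34.23326782293035
```

```bash
python3 -m pendant '[[0.1,0.06,0,0],[0.19,0.1,0,0],[0.19,0.1,0,0],[0.19,0.1,0,0],[0.19,0.1,0,0],[0.19,0.1,0,0],[0.19,0.1,0,0],[0.16,0.1,0,0],[0.1,0.04,0,0],[0,0,0,0]]' 85; python3 -m pendant '[[0,0,0,0],[0,0,0,0],[0,0,0,0]]'; python3 -c "
from h import *
snap('wrist','wrist1')"; python3 m.py wrist1
```

```text
time: 1.15
tool_pos: [655.1, 151.7, 255.8]
orientation: [-2.219, -2.223, 0.0]
wrist_force: [0.6, 0.6, 0.2]
grip_width: 0.995
grasp_force: 0.0
time: 1.45
tool_pos: [654.9, 149.2, 256.4]
orientation: [2.222, 2.22, -0.0]
wrist_force: [0.4, 0.2, -0.4]
grip_width: 0.996
grasp_force: 0.0
== wrist1
plank (array([653.3,  88.2]), array([328.3,  88.9]), 83.22) 16.962129348497207
obj n 1280 px [315 138  40  42] top z 86.2 top rect [668.7 206.9] [33.3 32.9] 48.19 n 1266
obj n 1982 px [299 212  43  49] top z 70.2 top rect [656.5 130.6] [39.9 40.4] 2.04 n 1686
obj n 1797 px [291 280  43  60] top z 93.7 top rect [647.2  50.8] [22.9 23. ] 84.31 n 445
obj n 1732 px [285 345  43  51] top z 73.9 top rect [639.8 -25.5] [36.7 36.5] 0.04 n 765
obj n 454 px [414 363  22  34] top z 51.4 top rect [779.  -49.2] [25.4  9.1] 65.02 n 139
bay (array([456.1, 103.7]), array([ 99.2, 135.3]), 2.51) z 28.6
bay (array([453.1, 115.5]), array([66.3, 65.5]), 2.67) z 28.9
bay (array([456.9,  37. ]), array([66.4, 65.5]), 2.79) z 28.9
dowels (array([456.5,  68.9]), array([ 91.9, 194.9]), 2.42) 34.2644659305948
```

View pics/wrist1.png

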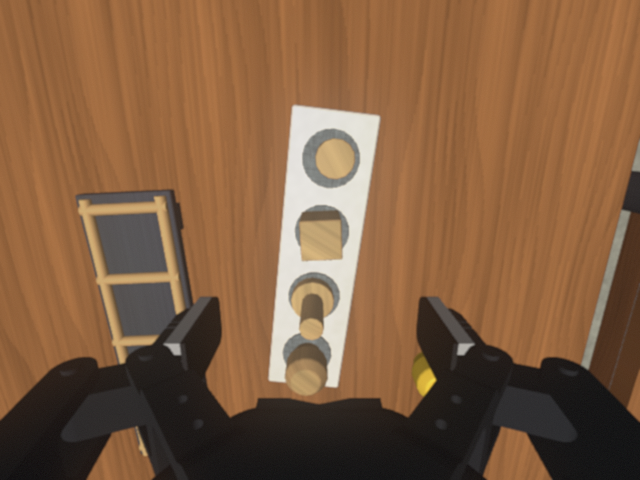

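Round foot seen at (335,158), square at (321,239), pedestal top at (312,328), bun at (306,370); the measurements agree with the first view. Picking the round foot.

```bash
python3 -m pendant '[[0.19,0.045,0,0],[0.19,0.045,0,0],[0.19,0.045,0,0],[0,0,0.2,0],[0,0,0.25,0],[0,0,0.25,0],[0,0,0.25,0],[0,0,0.25,0],[0,0,0.25,0],[0,0,0.2,0]]'; python3 -m pendant '[[0,0,0.14,0],[0,0,0.08,0],[0,0,0.05,0],[0,0,0,0],[0,0,0,0],[0,0,0,0]]';python3 -m pendant '[[0,0,0,0],[0,0,0,0],[0,0,0,0],[0,0,0,0],[0,0,0,0],[0,0,0,0],[0,0,0,0],[0,0,0,0],[0,0,0,0],[0,0,0,0]]' 20 30
```

```text
time: 2.5
tool_pos: [667.9, 208.8, 89.2]
orientation: [-2.219, -2.222, 0.002]
wrist_force: [-1.0, -0.2, -0.1]
grip_width: 0.992
grasp_force: 0.0
time: 3.1
tool_pos: [669.3, 207.1, 65.5]
orientation: [2.221, 2.221, 0.002]
wrist_force: [0.5, -0.8, 0.9]
grip_width: 0.996
grasp_force: 0.0
time: 4.1
tool_pos: [668.7, 207.0, 64.6]
orientation: [2.221, 2.221, 0.0]
wrist_force: [-0.0, -0.1, 3.3]
grip_width: 0.387
grasp_force: 29.8
```

```bash
python3 -m pendant '[[0,0,-0.1,0],[0,0,-0.2,0],[0,0,-0.25,0],[0,0,-0.25,0],[0,0,-0.25,0],[0,0,-0.15,0],[-0.13,-0.075,0,0],[-0.25,-0.157,0,0],[-0.25,-0.157,0,0],[-0.25,-0.157,0,0]]'; python3 -m pendant '[[-0.25,-0.157,0,0],[-0.25,-0.157,0,0],[-0.25,-0.157,0,0],[-0.25,-0.157,0,0],[-0.25,-0.157,0,0],[-0.25,-0.157,0,0],[-0.25,-0.157,0,0],[-0.25,-0.157,0,0],[-0.25,-0.157,0,0],[-0.13,-0.075,0,0]]';  python3 -m pendant '[[0,0,0,0],[0,0,0,0],[0,0,0,0],[0,0,0,0]]'; python3 -c "
from h import *
snap('side','side1');snap('wrist','wrist2')
im=cv2.imread('pics/side1.png')[200:440,200:520]
w=cv2.imread('pics/wrist2.png')
cv2.imwrite('pics/c1.png',np.hstack([cv2.resize(im,(400,300)),cv2.resize(w,(400,300))]))"
```

```text
time: 5.1
tool_pos: [612.8, 118.3, 183.8]
orientation: [-2.22, -2.221, 0.001]
wrist_force: [0.8, -0.2, -0.3]
grip_width: 0.392
grasp_force: 29.9
time: 6.1
tool_pos: [463.7, -120.3, 184.1]
orientation: [-2.222, -2.22, 0.001]
wrist_force: [-0.3, -0.4, -0.4]
grip_width: 0.391
grasp_force: 30.0
time: 6.5
tool_pos: [465.4, -118.2, 184.2]
orientation: [-2.22, -2.223, -0.0]
wrist_force: [0.3, 0.5, -0.5]
grip_width: 0.391
grasp_force: 30.0
```

View pics/c1.png

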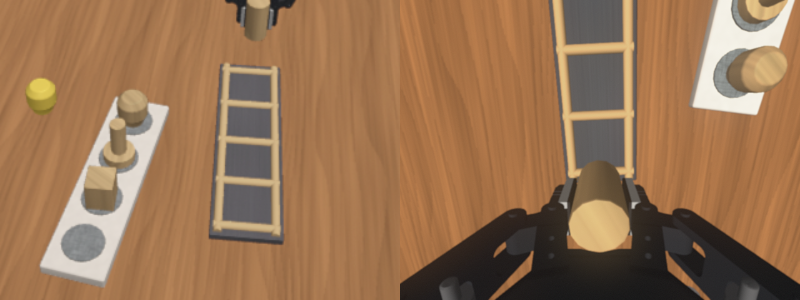

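The round foot is held upright (crop centre about (257,18) left, (600,215) right), the rest stands undisturbed and bay 4 is below. Lowering.

```bash
python3 -m pendant '[[0,0,0.15,0],[0,0,0.25,0],[0,0,0.25,0],[0,0,0.25,0],[0,0,0.12,0],[0,0,0.05,0],[0,0,0.02,0],[0,0,0,0],[0,0,0,0],[0,0,0,0]]'; python3 -m pendant '[[0,0,0.01,0],[0,0,0.005,0],[0,0,0.005,0],[0,0,0,0]]'; python3 -m pendant '[[0,0,0.005,0],[0,0,0.005,0],[0,0,0,0]]'
```

```text
time: 7.6
tool_pos: [465.7, -119.3, 76.2]
orientation: [2.22, 2.22, 0.001]
wrist_force: [0.7, 0.7, -0.2]
grip_width: 0.39
grasp_force: 30.0
time: 8.0
tool_pos: [465.0, -119.0, 73.2]
orientation: [-2.221, -2.221, 0.0]
wrist_force: [-0.7, -0.5, -1.1]
grip_width: 0.39
grasp_force: 30.0
time: 8.3
tool_pos: [465.1, -119.0, 72.5]
orientation: [-2.221, -2.221, 0.0]
wrist_force: [-2.4, 0.6, 4.2]
grip_width: 0.393
grasp_force: 30.3
```

```bash
python3 -m pendant '[[0,0,0,0],[0,0,0,0],[0,0,0,0],[0,0,0,0],[0,0,0,0],[0,0,0,0]]' 75; python3 -m pendant '[[0,0,-0.05,0],[0,0,-0.1,0],[0,0,-0.25,0],[0,0,-0.25,0],[0,0,-0.25,0],[0,0,-0.2,0],[0,0,-0.1,0]]'; python3 -m pendant '[[0.13,0.1,0,0],[0.25,0.19,0,0],[0.25,0.19,0,0],[0.25,0.19,0,0],[0.25,0.19,0,0],[0.25,0.19,0,0],[0.25,0.19,0,0],[0.25,0.19,0,0],[0.25,0.19,0,0],[0.25,0.19,0,0]]';python3 -m pendant '[[0.11,0.1,0,0],[0,0,0,-0.08],[0,0,0,0],[0,0,0,0],[0,0,0,0]]' 85; python3 -c "
from h import *
snap('side','side2');snap('wrist','wrist3')
im=cv2.imread('pics/side2.png')[200:440,200:520]
w=cv2.imread('pics/wrist3.png')
cv2.imwrite('pics/c2.png',np.hstack([cv2.resize(im,(400,300)),cv2.resize(w,(400,300))]))"; python3 m.py wrist3
```

```text
time: 8.9
tool_pos: [465.1, -119.0, 72.3]
orientation: [-2.221, -2.221, 0.0]
wrist_force: [0.1, 0.1, -0.3]
grip_width: 0.879
grasp_force: 0.0
time: 9.6
tool_pos: [466.2, -119.5, 195.2]
orientation: [2.218, 2.219, 0.002]
wrist_force: [-0.1, 0.8, -0.4]
grip_width: 0.878
grasp_force: 0.0
time: 10.6
tool_pos: [646.5, 120.2, 192.0]
orientation: [-2.221, -2.221, 0.001]
wrist_force: [-0.7, -0.7, 0.2]
grip_width: 0.88
grasp_force: 0.0
time: 11.1
tool_pos: [655.8, 129.6, 192.2]
orientation: [-2.176, -2.266, 0.001]
wrist_force: [0.8, 0.7, 0.0]
grip_width: 0.992
grasp_force: 0.0
== wrist3
plank (array([653.3,  88.2]), array([328.3,  88.9]), 83.25) 16.920573281857944
obj n 3131 px [293 205  54  60] top z 70.1 top rect [656.6 130.8] [40.1 40. ] 2.33 n 2706
obj n 2815 px [280 287  52  78] top z 93.6 top rect [647.2  50.7] [22.6 23.4] 2.41 n 708
obj n 1414 px [270 365  51  39] top z 71.0 top rect [643.3 -11. ] [11.2 34.7] 79.61 n 271
bay (array([456.6,  91.6]), array([ 99.8, 159.3]), 2.64) z 28.6
bay (array([452.9, 115.6]), array([67.1, 66.8]), 3.0) z 28.8
bay (array([456.6,  36.8]), array([66.2, 66.4]), 2.39) z 28.9
bay (array([ 459.7, -105.6]), array([44.2, 28.1]), 0.55) z 29.6
dowels (array([458.4,  29.5]), array([ 92.2, 273.3]), 2.74) 34.24267519675317
```

View pics/c2.png

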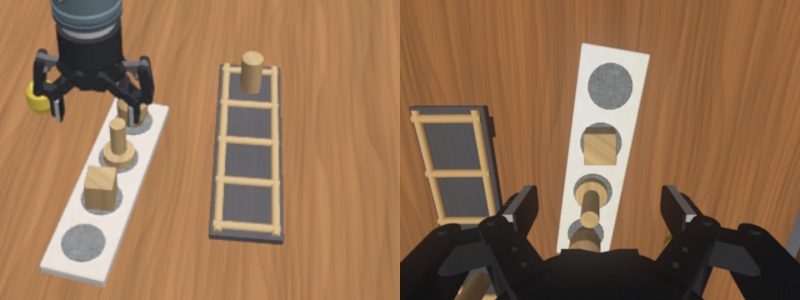

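The round foot stands upright in bay 4 (crop left (251,70)); the square is at (600,150) in the right crop, directly ahead of the jaws and measured at (656.6,130.8). Descending on it.

```bash
python3 -m pendant '[[0,0,0.15,0],[0,0,0.25,0],[0,0,0.25,0],[0,0,0.25,0],[0,0,0.2,0],[0,0,0.12,0],[0,0,0.07,0],[0,0,0.03,0],[0,0,0,0],[0,0,0,0]]'; python3 -m pendant '[[0,0,0,0],[0,0,0,0],[0,0,0,0],[0,0,0,0],[0,0,0,0],[0,0,0,0],[0,0,0,0],[0,0,0,0],[0,0,0,0],[0,0,0,0]]' 25 30;  python3 -m pendant '[[0,0,-0.1,0],[0,0,-0.2,0],[0,0,-0.25,0],[0,0,-0.25,0],[0,0,-0.25,0],[0,0,-0.15,0],[0,0,0,0],[0,0,0,0]]'
```

```text
time: 12.2
tool_pos: [656.9, 130.0, 61.4]
orientation: [2.174, 2.267, 0.002]
wrist_force: [0.9, 0.0, -0.2]
grip_width: 0.995
grasp_force: 0.0
time: 13.2
tool_pos: [656.5, 130.0, 60.8]
orientation: [2.174, 2.267, 0.001]
wrist_force: [-0.5, 0.1, 5.2]
grip_width: 0.464
grasp_force: 31.5
time: 14.0
tool_pos: [655.6, 130.0, 179.5]
orientation: [-2.174, -2.267, 0.001]
wrist_force: [-0.6, 0.1, -1.7]
grip_width: 0.468
grasp_force: 31.0
```

```bash
python3 -m pendant '[[-0.1,-0.125,0,0],[-0.2,-0.25,0,0],[-0.2,-0.25,0,0],[-0.2,-0.25,0,0],[-0.2,-0.25,0,0],[-0.2,-0.25,0,0],[-0.2,-0.25,0,0],[-0.2,-0.25,0,0],[-0.13,-0.145,0,0],[0,0,0,0]]'; python3 -m pendant '[[0,0,0,0],[0,0,0.15,0],[0,0,0.25,0],[0,0,0.25,0],[0,0,0.25,0],[0,0,0.12,0],[0,0,0.05,0],[0,0,0.02,0],[0,0,0,0],[0,0,0,0]]'; python3 -m pendant '[[0,0,0.01,0],[0,0,0.005,0],[0,0,0.005,0],[0,0,0,0]]'; python3 -m pendant '[[0,0,0.005,0],[0,0,0.005,0],[0,0,0,0]]'
```

```text
time: 15.0
tool_pos: [458.7, -42.0, 178.5]
orientation: [-2.175, -2.262, 0.003]
wrist_force: [0.9, -0.3, 0.2]
grip_width: 0.469
grasp_force: 31.0
time: 16.0
tool_pos: [462.0, -41.5, 72.3]
orientation: [2.173, 2.266, 0.001]
wrist_force: [0.4, 0.9, -0.9]
grip_width: 0.464
grasp_force: 31.0
time: 16.4
tool_pos: [461.1, -41.3, 69.4]
orientation: [2.174, 2.267, 0.0]
wrist_force: [-0.3, 0.0, -1.1]
grip_width: 0.465
grasp_force: 31.0
time: 16.7
tool_pos: [461.2, -41.3, 68.8]
orientation: [-2.174, -2.268, 0.0]
wrist_force: [-2.7, 0.8, 6.5]
grip_width: 0.466
grasp_force: 31.7
```

```bash
python3 -m pendant '[[0,0,0,0],[0,0,0,0],[0,0,0,0],[0,0,0,0],[0,0,0,0],[0,0,0,0]]' 75; python3 -m pendant '[[0,0,-0.05,0],[0,0,-0.15,0],[0,0,-0.25,0],[0,0,-0.25,0],[0,0,-0.25,0],[0,0,-0.25,0],[0,0,-0.1,0],[0,0,0,0.08],[0,0,0,0]]'; python3 -m pendant '[[0.06,0.12,0,0],[0.12,0.24,0,0],[0.12,0.24,0,0],[0.12,0.24,0,0],[0.12,0.24,0,0],[0.12,0.24,0,0],[0.12,0.24,0,0],[0.12,0.24,0,0],[0.02,0.06,0,0],[0,0,0,0]]' 85;  python3 -m pendant '[[0,0,0,0],[0,0,0,0],[0,0,0,0]]'; python3 -c "
from h import *
snap('side','side3');snap('wrist','wrist4')
im=cv2.imread('pics/side3.png')[200:440,200:520]
w=cv2.imread('pics/wrist4.png')
cv2.imwrite('pics/c3.png',np.hstack([cv2.resize(im,(400,300)),cv2.resize(w,(400,300))]))"; python3 m.py wrist4
```

```text
time: 17.3
tool_pos: [461.1, -41.3, 68.3]
orientation: [-2.174, -2.267, 0.0]
wrist_force: [-0.1, 0.6, -0.0]
grip_width: 0.881
grasp_force: 0.0
time: 18.2
tool_pos: [461.0, -41.3, 198.3]
orientation: [2.222, 2.221, 0.0]
wrist_force: [0.1, -0.9, -1.0]
grip_width: 0.876
grasp_force: 0.0
time: 19.2
tool_pos: [647.3, 51.4, 196.8]
orientation: [-2.219, -2.222, 0.002]
wrist_force: [0.3, 0.0, -0.9]
grip_width: 0.997
grasp_force: 0.0
time: 19.5
tool_pos: [646.6, 50.3, 198.4]
orientation: [-2.222, -2.221, 0.0]
wrist_force: [-0.7, -0.8, 0.3]
grip_width: 0.998
grasp_force: 0.0
== wrist4
plank (array([652.1,  78.2]), array([308.2,  89.1]), 83.2) 16.89074566317205
obj n 2594 px [292 200  56  64] top z 93.6 top rect [647.3  50.6] [22.9 22.9] 52.74 n 844
obj n 2688 px [284 288  56  62] top z 73.9 top rect [640.2 -26.7] [36.2 36.5] 46.62 n 1347
obj n 555 px [460 309  31  36] top z 51.9 top rect [796.1 -42.3] [13.1 22.8] 41.61 n 230
bay (array([457.8,  64.3]), array([ 99.9, 213.9]), 2.62) z 28.5
bay (array([453.3, 116. ]), array([66.6, 66. ]), 2.51) z 28.8
bay (array([457. ,  37.8]), array([66.6, 66.4]), 2.98) z 28.8
bay (array([462.4, -40. ]), array([69.2, 64.7]), 2.69) z 29.0
dowels (array([457.3,  57.3]), array([ 91.6, 217.4]), 2.55) 34.19553903430305
```

View pics/c3.png

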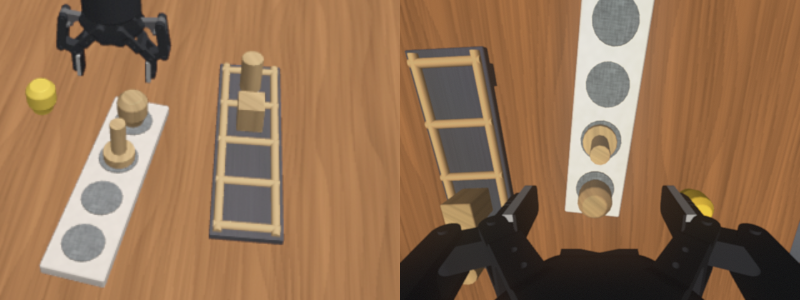

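Square stands in bay 3 (left crop (252,112)); pedestal at (599,150) right crop, measured (647.3,50.6). Picking it.

```bash
python3 -m pendant '[[0,0,0.15,0],[0,0,0.25,0],[0,0,0.25,0],[0,0,0.25,0],[0,0,0.2,0],[0,0,0.1,0],[0,0,0.05,0],[0,0,0,0],[0,0,0,0],[0,0,0,0]]'; python3 -m pendant '[[0,0,0,0],[0,0,0,0],[0,0,0,0],[0,0,0,0],[0,0,0,0],[0,0,0,0],[0,0,0,0],[0,0,0,0],[0,0,0,0],[0,0,0,0]]' 12 30;  python3 -m pendant '[[0,0,-0.1,0],[0,0,-0.2,0],[0,0,-0.25,0],[0,0,-0.25,0],[0,0,-0.25,0],[0,0,-0.15,0],[0,0,0,0],[0,0,0,0]]'
```

```text
time: 20.6
tool_pos: [648.0, 50.6, 74.6]
orientation: [2.22, 2.22, 0.002]
wrist_force: [0.6, 1.1, 0.4]
grip_width: 0.994
grasp_force: 0.0
time: 21.6
tool_pos: [647.2, 50.7, 73.4]
orientation: [2.221, 2.221, 0.0]
wrist_force: [0.1, -1.0, 3.1]
grip_width: 0.273
grasp_force: 29.4
time: 22.4
tool_pos: [646.8, 50.7, 192.7]
orientation: [-2.221, -2.221, 0.001]
wrist_force: [-0.7, 0.8, -1.0]
grip_width: 0.271
grasp_force: 29.5
```

```bash
python3 -m pendant '[[-0.01,-0.1,0,0],[-0.015,-0.25,0,0],[-0.015,-0.25,0,0],[-0.015,-0.25,0,0],[-0.015,-0.25,0,0],[-0.015,-0.25,0,0],[-0.015,-0.25,0,0],[-0.015,-0.25,0,0],[-0.02,-0.05,0,0],[0,0,0,0]]'; python3 -m pendant '[[0,0,0,0],[0,0,0.15,0],[0,0,0.25,0],[0,0,0.25,0],[0,0,0.25,0],[0,0,0.12,0],[0,0,0.05,0],[0,0,0.02,0],[0,0,0,0],[0,0,0,0]]'; python3 -m pendant '[[0,0,0.01,0],[0,0,0.005,0],[0,0,0.005,0],[0,0,0,0]]'; python3 -m pendant '[[0,0,0.005,0],[0,0,0.005,0],[0,0,0,0]]'
```

```text
time: 23.4
tool_pos: [456.0, 37.2, 192.5]
orientation: [-2.221, -2.22, 0.001]
wrist_force: [-0.1, 0.9, -1.0]
grip_width: 0.272
grasp_force: 29.7
time: 24.4
tool_pos: [458.0, 37.1, 85.3]
orientation: [2.22, 2.22, 0.002]
wrist_force: [0.7, -0.8, -0.5]
grip_width: 0.271
grasp_force: 29.7
time: 24.8
tool_pos: [457.1, 37.2, 82.4]
orientation: [2.221, 2.221, 0.0]
wrist_force: [0.8, 0.7, 0.0]
grip_width: 0.271
grasp_force: 29.7
time: 25.1
tool_pos: [457.2, 37.2, 81.4]
orientation: [2.221, 2.221, -0.0]
wrist_force: [-0.5, -0.3, 0.5]
grip_width: 0.269
grasp_force: 29.8
```

```bash
python3 -m pendant '[[0,0,0.005,0],[0,0,0,0],[0,0,0,0]]'; python3 -m pendant '[[0,0,0.003,0],[0,0,0,0]]'
```

```text
time: 25.4
tool_pos: [457.2, 37.2, 81.3]
orientation: [-2.221, -2.222, 0.0]
wrist_force: [-2.7, 1.0, 7.0]
grip_width: 0.277
grasp_force: 30.5
time: 25.6
tool_pos: [457.2, 37.2, 81.3]
orientation: [-2.221, -2.222, 0.0]
wrist_force: [-4.7, 0.9, 11.4]
grip_width: 0.274
grasp_force: 30.8
```

```bash
python3 -m pendant '[[0,0,-0.005,0],[0,0,0,0]]';  python3 -m pendant '[[0,0,0,0],[0,0,0,0],[0,0,0,0],[0,0,0,0],[0,0,0,0],[0,0,0,0]]' 70; python3 -m pendant '[[0,0,-0.05,0],[0,0,-0.15,0],[0,0,-0.25,0],[0,0,-0.25,0],[0,0,-0.25,0],[0,0,-0.2,0],[0,0,-0.05,0],[0,0,0,0]]'; python3 -m pendant '[[-0.04,0.11,0,0],[-0.08,0.23,0,0],[-0.08,0.23,0,0],[-0.08,0.23,0,0],[-0.08,0.23,0,0],[-0.08,0.23,0,0],[-0.08,0.23,0,0],[-0.08,0.23,0,0],[-0.04,0.11,0,0],[0,0,0,0]]' 85;  python3 -m pendant '[[0,0,0,0],[0,0,0,0],[0,0,0,0]]'; python3 -c "
from h import *
snap('side','side4');snap('wrist','wrist5')
im=cv2.imread('pics/side4.png')[200:440,200:520]
w=cv2.imread('pics/wrist5.png')
cv2.imwrite('pics/c4.png',np.hstack([cv2.resize(im,(400,300)),cv2.resize(w,(400,300))]))"; python3 m.py wrist5
```

```text
time: 25.8
tool_pos: [457.2, 37.2, 81.4]
orientation: [2.221, 2.222, 0.0]
wrist_force: [-2.4, 0.9, 6.5]
grip_width: 0.268
grasp_force: 30.3
time: 26.4
tool_pos: [457.1, 37.2, 81.0]
orientation: [-2.221, -2.221, 0.0]
wrist_force: [-0.8, 0.5, 0.1]
grip_width: 0.822
grasp_force: 0.0
time: 27.2
tool_pos: [457.6, 37.1, 201.7]
orientation: [2.22, 2.22, 0.002]
wrist_force: [-0.3, -0.7, -0.2]
grip_width: 0.822
grasp_force: 0.0
time: 28.2
tool_pos: [640.9, -27.8, 198.5]
orientation: [-2.221, -2.219, 0.002]
wrist_force: [0.2, -0.2, 0.4]
grip_width: 0.995
grasp_force: 0.0
time: 28.5
tool_pos: [639.5, -26.5, 200.7]
orientation: [-2.221, -2.221, 0.0]
wrist_force: [0.6, -0.1, -0.2]
grip_width: 0.995
grasp_force: 0.0
== wrist5
plank (array([647.8,  40.4]), array([233. ,  89.1]), 83.25) 16.87408300840641
obj n 2886 px [290 203  60  62] top z 73.8 top rect [640.4 -26.8] [36.7 37.2] 54.32 n 1709
obj n 2031 px [462 230  49  54] top z 51.9 top rect [787.4 -53.3] [25.1 38.1] 0.09 n 1027
bay (array([453.4, 115.5]), array([67. , 64.7]), 2.37) z 28.7
bay (array([506.5,  18.6]), array([  7.4, 256.2]), 2.62) z 28.5
bay (array([457.3,  38. ]), array([66.6, 66.1]), 3.01) z 28.8
bay (array([460.7, -40.3]), array([66., 66.]), 2.68) z 28.9
bay (array([ 463.6, -102.8]), array([66.2, 35.4]), 1.01) z 28.9
dowels (array([459.2,  13.9]), array([ 92.1, 264.8]), 2.37) 34.17946908574941
```

View pics/c4.png

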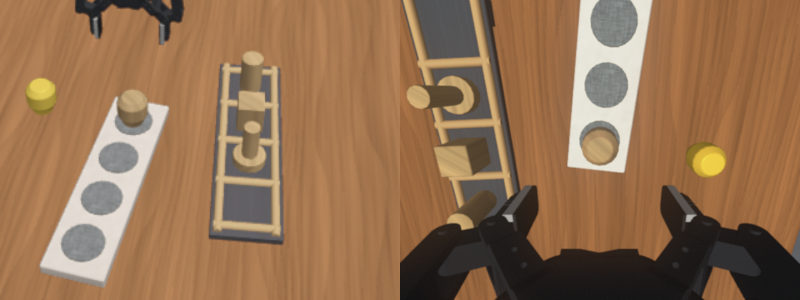

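The pedestal stands in bay 2 (left crop (250,150)). The bun sits at (600,146) in the right crop, measured at (640.4,-26.8). Picking it.

```bash
python3 -m pendant '[[0,0,0.15,0],[0,0,0.25,0],[0,0,0.25,0],[0,0,0.25,0],[0,0,0.25,0],[0,0,0.15,0],[0,0,0.08,0],[0,0,0.03,0],[0,0,0,0],[0,0,0,0]]'; python3 -m pendant '[[0,0,0,0],[0,0,0,0],[0,0,0,0],[0,0,0,0],[0,0,0,0],[0,0,0,0],[0,0,0,0],[0,0,0,0],[0,0,0,0],[0,0,0,0]]' 30 30;  python3 -m pendant '[[0,0,-0.1,0],[0,0,-0.2,0],[0,0,-0.25,0],[0,0,-0.25,0],[0,0,-0.25,0],[0,0,-0.25,0],[0,0,0,0],[0,0,0,0]]'; python3 -m pendant '[[0.08,-0.11,0,0],[0.18,-0.24,0,0],[0.18,-0.24,0,0],[0.18,-0.24,0,0],[0.18,-0.24,0,0],[0.18,-0.24,0,0],[0.18,-0.24,0,0],[0.18,-0.24,0,0],[0.08,-0.08,0,0],[0,0,0,0]]';  python3 -m pendant '[[0,0,0,0],[0,0,0,0]]';python3 -c "
from h import *
snap('side','side5');snap('wrist','wrist6')
im=cv2.imread('pics/side5.png')[200:440,200:520]
w=cv2.imread('pics/wrist6.png')
cv2.imwrite('pics/c5.png',np.hstack([cv2.resize(im,(400,300)),cv2.resize(w,(400,300))]))"
```

```text
time: 29.6
tool_pos: [641.0, -27.0, 61.2]
orientation: [2.22, 2.22, 0.002]
wrist_force: [-0.7, 0.0, 0.3]
grip_width: 0.996
grasp_force: 0.0
time: 30.6
tool_pos: [640.7, -26.9, 60.8]
orientation: [2.221, 2.221, 0.001]
wrist_force: [-0.1, 0.4, 5.9]
grip_width: 0.548
grasp_force: 31.3
time: 31.4
tool_pos: [640.1, -26.8, 190.3]
orientation: [2.221, 2.221, 0.001]
wrist_force: [-0.7, -0.7, -0.6]
grip_width: 0.545
grasp_force: 31.0
time: 32.4
tool_pos: [451.7, 116.0, 188.9]
orientation: [-2.219, -2.222, 0.002]
wrist_force: [1.1, -0.4, -0.9]
grip_width: 0.545
grasp_force: 31.0
time: 32.6
tool_pos: [454.0, 114.5, 189.9]
orientation: [2.222, 2.22, 0.0]
wrist_force: [-0.4, 0.9, -0.1]
grip_width: 0.546
grasp_force: 31.0
```

View pics/c5.png

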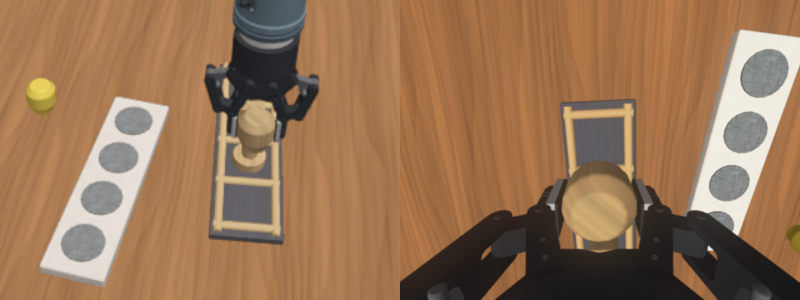

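Bun held level (left crop (256,120); right (598,200)), above bay 1. Lowering.

```bash
python3 -m pendant '[[0,0,0.15,0],[0,0,0.25,0],[0,0,0.25,0],[0,0,0.25,0],[0,0,0.18,0],[0,0,0.07,0],[0,0,0.03,0],[0,0,0,0],[0,0,0,0]]'; python3 -m pendant '[[0,0,0.01,0],[0,0,0.005,0],[0,0,0.005,0],[0,0,0,0]]'; python3 -m pendant '[[0,0,0.005,0],[0,0,0.005,0],[0,0,0,0]]'; python3 -m pendant '[[0,0,0.005,0],[0,0,0,0],[0,0,0,0]]'
```

```text
time: 33.6
tool_pos: [454.0, 115.1, 72.9]
orientation: [2.221, 2.22, 0.002]
wrist_force: [0.8, 0.5, -0.7]
grip_width: 0.546
grasp_force: 31.1
time: 34.0
tool_pos: [453.1, 115.2, 70.1]
orientation: [2.221, 2.221, 0.0]
wrist_force: [-0.9, -0.2, -0.6]
grip_width: 0.546
grasp_force: 31.1
time: 34.3
tool_pos: [453.0, 115.2, 68.9]
orientation: [-2.221, -2.221, 0.0]
wrist_force: [0.3, 0.3, -0.3]
grip_width: 0.548
grasp_force: 31.1
time: 34.6
tool_pos: [453.1, 115.2, 68.8]
orientation: [-2.221, -2.221, 0.0]
wrist_force: [-2.6, -0.8, 5.7]
grip_width: 0.551
grasp_force: 31.6
```

```bash
python3 -m pendant '[[0,0,0,0],[0,0,0,0],[0,0,0,0],[0,0,0,0],[0,0,0,0],[0,0,0,0]]' 80; python3 -m pendant '[[0,0,-0.05,0],[0,0,-0.15,0],[0,0,-0.25,0],[0,0,-0.25,0],[0,0,-0.25,0],[0,0,-0.25,0],[0,0,-0.25,0],[0,0,-0.25,0],[0,0,-0.1,0],[0,0,0,0]]'; python3 -m pendant '[[0.05,0.1,0,0],[0.15,0.2,0,0],[0.15,0.2,0,0],[0.15,0.2,0,0],[0.05,0.1,0,0],[0,0,0,0],[0,0,0,0]]'; python3 -c "
from h import *
snap('side','side6');snap('scene','scene6')
im=cv2.imread('pics/side6.png')[200:440,200:520]
w=cv2.imread('pics/scene6.png')[130:370,130:450]
cv2.imwrite('pics/c6.png',np.hstack([cv2.resize(im,(400,300)),cv2.resize(w,(400,300))]))"
```

```text
time: 35.2
tool_pos: [453.1, 115.2, 68.5]
orientation: [-2.221, -2.221, -0.0]
wrist_force: [-0.1, 0.1, 0.2]
grip_width: 0.941
grasp_force: 0.0
time: 36.2
tool_pos: [454.0, 115.2, 250.0]
orientation: [2.22, 2.22, 0.004]
wrist_force: [0.1, -0.6, 0.3]
grip_width: 0.94
grasp_force: 0.0
time: 36.9
tool_pos: [532.3, 169.9, 247.2]
orientation: [-2.22, -2.22, 0.003]
wrist_force: [-0.8, -0.0, -0.2]
grip_width: 0.938
grasp_force: 0.0
```

View pics/c6.png

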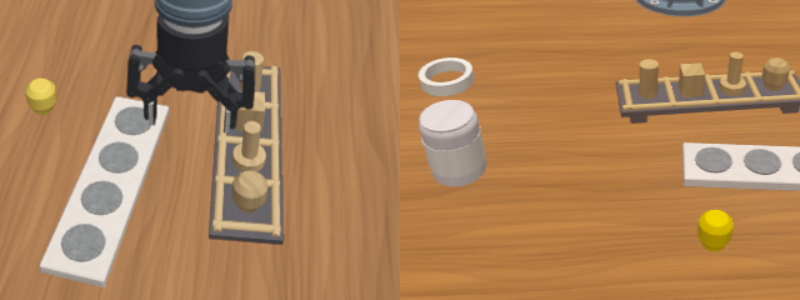

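All four feet stand upright, one per bay. In the scene crop, round is at (648,78), square (692,80), pedestal (735,72) and bun (776,75). The tin is untouched at (453,140).

```bash
python3 -m pendant '[[0,0,0,0],[0,0,0,0],[0,0,0,0],[0,0,0,0],[0,0,0,0]]'; python3 -c "
from h import *
print(ctrl.hand_in())"
```

```text
time: 37.5
tool_pos: [533.1, 170.2, 248.6]
orientation: [2.221, 2.221, 0.0]
wrist_force: [-0.2, 1.5, 0.2]
grip_width: 0.94
grasp_force: 0.0
the job is handed in; nothing more can be done
None
```

All four feet stand upright in the rack in reverse order (bun, pedestal, square, round from the robot's left), the tin was not moved, and the job was handed in after about 37.5 s.

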